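Set the lap height and hold the splash guard half open

ROBOT

A 6-joint arm with a two-finger parallel gripper is mounted at the origin on a cart in front of the work surface, level with it; the furniture and walls round the work are solid. World frame = base frame: x ahead of the robot, y to its left, z up, the work surface at z = 0. Lengths are in m, angles in rad, forces in N, time in s.
With the tool pointing down it reaches from about 0.3 to 0.775 m from the base axis. Payload 14.6 kg.
Tool frame: the origin (TCP) lies where the fingers leave the gripper's body, on its centre line; the fingertips stand 97 mm ahead of it and the grasp point (between the pads) lies 78 mm ahead of it; z points along the fingers, y is the line along which they close (so a half turn about z gives the same grasp; the last joint's range is limited). The gripper opens to 94 mm and grips with 3 to 60 N. Pads are 16 mm wide; open, the fingers measure 119 mm over their backs; the gripper's body (75 mm by 177 mm) begins 78 mm behind the grasp point.
Start: joints at [-1.377, 0.3, 1.521, -0, 1.321, -0.067], TCP at [0.142, -0.531, 0.303] pointing down, gripper open.
Joint ranges: [-3.03, 3.03], [-0.79, 2.21], [0.23, 2.52], [-1.04, 4.18], [0, 3.07], [-2.55, 2.55]. Speed limits (rad/s): [2.22, 2.22, 2.57, 3.14, 3.14, 3.14].

INTERFACE

Orientations are given as [roll, pitch, yaw] about the fixed x, y, z axes, in that order (R = Rz(yaw) Ry(pitch) Rx(roll)).
In Python, from station import sensors, capture, calibration, r gives the robot as it stands.
- The arm moves only by the tool send_rows, never from a script. Its argument "plan" is a list that holds one entry, the list of rows, each a list of 7 numbers: the shift along the tool's x, y, z in m, then the turn, a rotation vector about the tool's x, y, z in rad, then the finger opening in m, from 0 to 0.094. In form: [[[x, y, z, rx, ry, rz, grip], ...]]. A call has 1 to 10 rows; each row shifts and turns the commanded pose from where the row before left it, along the tool's axes as they then stand; what a row does not reach is not made up. A row lasts 1/10 s, in which the tool goes at most 50 mm and 8.59 degrees, less where a joint would pass 70% of its speed; a pose out of reach is approached as far as the arm can. A call is refused whole if a number of a shift passes 0.05 or a number of a turn 0.15, either way. A call with a gripper value outside its range is refused whole. The fingers move at their own pace and stop on an object; "newtons" is the grip in N (left out, the last holds). Time passes only in rows, so rows that do not move let the fingers close. It gives the time, the measured TCP pose, the force, the opening and the grip force at its end, in the units of the state.
- sensors.observe(): the state, without advancing time (a new reading comes with each control period).
- capture(name): name is "scene" or "side" or "wrist"; returns the picture (480x640x3 uint8, red, green, blue); there is no depth.
- calibration(name): a dict with "fx", "fy", "cx", "cy" (pixels), "R" (3x3) and "t" (3): a world point X has camera coordinates R X + t; the wrist camera has in their place "tool_from_camera" (4x4, takes a point from camera to tool coordinates, whose origin is the TCP and whose axes are the flange's). Camera axes: x right, y down, z forward; pixel columns grow to the right and rows downward; lengths in m; the calibration is good to about 2 mm. A picture is of the moment at which its call begins: read the wrist's pose just before it. calibration takes no time and is no camera call.
- r.sign_off(): hands the job in; it is judged then, once.
The state is a dict: "time_s": time; "joint_pos": joint angles; "qvel": joint speeds; "effort": joint torques, N m; "eef_pos": TCP position; "orientation": TCP orientation; "ft_force": force on the tool from outside, world axes, zero at the start; "ft_torque": the same for the moment, N m; "width": finger opening in m; "grasp_force": force on a finger pad.
Only numpy, scipy, OpenCV 4.12 (cv2) and the standard library are available. Lean on these libraries where they do the work, as an engineer would, in place of code of your own. Each camera call takes 0.05 s, during which the arm holds its last target. There are 200 camera calls.

TASK

Get the flat lap machine ready for a look at the stone on its disc: first turn the round height knob until the pointer stands at the mark on the scale, then let go of the knob, take the splash guard, best by its handle bar, lift it to 45 degrees and keep holding it there. The guard falls shut if released, so finish while still holding the guard at 45 degrees; leave the stone and the other things on the table where they are.

Things in the scene. Friction and masses are not known exactly. Their poses are not given: they have to be found in the camera images.
- lap_machine: grey bench machine, fixed to the table: an open basin 220 (x) x 230 (y) x 72 high with a lap disc in it, closed by the hinged splash guard, and at its -y side a screw housing 70 high (x from -105 to 65, y from -230 to -115) with knob and scale on top. Origin: on the table under the basin's centre; x points from the handle side to the hinge side, z up
- knob (a joint): height knob on top of the housing: black, round, fluted, 36 diameter x 32 tall, vertical axis, underside 79 and top 111 above the table; value grows as it turns clockwise seen from above (rad); stops at -2.4 and 2.4; stays where it is left (friction 0.05 N m)
- knob_grip (a point): point on the knob's axis at mid height of the grip, 97 above the table, at (30, -180) mm in the machine's x, y
- pointer (a joint): dark steel pointer flat on the white scale plate, geared to the knob: turns the same way (clockwise from above is positive), 0.5 rad per rad of the knob; at 0 it points to the machine's -x. Pivot at (-37, -180) mm in the machine's x, y
- pointer_tip (a point): tip of the pointer, 38 from its pivot, 73 above the table
- mark (a joint): dark mark tab on the scale plate, set by the last user at some angle about the pointer's pivot, same zero and sense as the pointer joint, so that the pointer stands at the mark when both values are equal; it cannot be touched or moved
- mark_tip (a point): inner tip of the mark, 38 from the pointer's pivot, where the pointer's tip belongs
- guard (a joint): opening angle of the splash guard (rad): 0 shut, 0.785 is 45 degrees, stop at 1.3; swings up about the hinge at the machine's +x side; about 0.25 to 0.47 kg with its handle, always falls shut when released. The guard is a clear panel in an aluminium frame, 222 x 230 x 8, its top 83 above the table when shut
- guard_hinge (a point): middle of the guard's hinge axis, at (112, 0) mm in the machine's x, y and 76 above the table; the axis runs along the machine's y
- handle (a point): black round handle bar on the guard, 12 diameter, 110 long along the machine's y between two posts 10 thick; this point is the bar's centre; it lies 212 from the hinge toward the machine's -x and 50 above the hinge axis when the guard is shut (126 above the table); 39 free under the bar. The bar may turn in a grip
- stone: loose half-disc of banded stone, 22 x 45 x 7, lying on the lap disc under the guard, origin at its underside
- sanding_block: loose black sanding block, 36 x 60 x 24, on the table at the machine's +y side; leave alone
- agate_egg: loose banded agate egg, 24 x 58 x 21, on the table in front of the machine; leave alone
- calliper: loose steel calliper, 64 x 200 x 9, on the table; leave alone
- marker: loose black marker pen, 14 x 136 x 14, on the table; leave alone
- pliers: loose red-handled pliers, 147 x 36 x 10, on the table; leave alone
- red_case: loose red blade case, 30 x 92 x 17, on the table; leave alone

How it is judged:
By the outcome, as a careful person would: the job done as asked, in the order asked, and still so for the second after the job is handed in, while the arm keeps its last pose, push and grip.
It also fails if it takes over 45 s, if anything falls off the work surface, if the arm or the gripper's body presses on something with over 40 N, if the wrist force passes 120 N, or if a joint passes its speed limit or range.

## Working session

There is one attempt and no reset: what is moved stays moved. The work goes in short steps, Python scripts to look and compute and a tool call to move; the robot and the scene stay as the last step left them, time stands still between calls to the robot, and variables do not carry over. Pictures are saved under pics/ and viewed, at most 10 in all, crops included, and the job is handed in when it is done.

Besides the shell and the picture viewer there is one more tool, called after "Emit:" by a JSON object that holds its "fn" and its "kwargs", one argument or row to a line. send_rows: Moves the arm, as the interface text tells. Its arguments: {"type":"object","properties":{"plan":{"type":"array"},"newtons":{"type":"number"}},"required":["plan"]}

```bash
mkdir -p pics
python3 - <<'E'
from station import sensors,capture,calibration,r
import cv2
print(sensors.observe())
for n in ("scene","side"):
    cv2.imwrite(f"pics/{n}0.png",capture(n)[:,:,::-1]); print(n,calibration(n))
print(calibration("wrist"))
E
```

```text
{'time_s': 0.0, 'joint_pos': array([-1.37656889e+00,  3.00443517e-01,  1.52160588e+00,  2.65643511e-06,
        1.32067625e+00, -6.66225380e-02]), 'qvel': array([-1.15981310e-04, -1.26320961e-03,  1.00779134e-03,  5.76233751e-05,
       -1.03234277e-03,  6.25955181e-04]), 'effort': array([-3.45092318e-03, -5.31810522e+01, -3.52736306e+01,  7.06806011e-02,
        2.43765773e-02, -9.82852157e-05]), 'eef_pos': array([ 0.14180131, -0.53124373,  0.3020909 ]), 'orientation': array([-3.14046235e+00, -7.79939174e-05,  2.60849274e-01]), 'ft_force': array([ 0.07804329,  0.27179337, -0.49907155]), 'ft_torque': array([-1.21446264e-02, -2.60872409e-02,  2.19526922e-05]), 'grasp_force': 0.0, 'width': 0.0940993817612566}
scene {'fx': 563.1437748913951, 'fy': 563.1437748913951, 'cx': 312.96002671338846, 'cy': 251.8571415777284, 'R': array([[-0.76958862, -0.63853451, -0.00265111],
       [-0.34268741,  0.41651742, -0.84206804],
       [ 0.53879374, -0.64713748, -0.5393648 ]]), 't': array([0.43966621, 0.2382312 , 1.48867434])}
side {'fx': 506.18272078961957, 'fy': 506.18272078961957, 'cx': 315.40662030612646, 'cy': 233.36674322611162, 'R': array([[ 0.90362563, -0.42781863, -0.02078339],
       [-0.23927949, -0.46396387, -0.85292605],
       [ 0.35525491,  0.77569888, -0.52161787]]), 't': array([-0.42065622,  0.23747224,  1.23154447])}
{'fx': 330.86169329475337, 'fy': 330.86169329475337, 'cx': 320.51063631737856, 'cy': 239.8859960803324, 'tool_from_camera': array([[ 8.19924691e-04, -9.57749524e-01, -2.87602462e-01,
         8.41611322e-02],
       [ 9.99999655e-01,  7.47741838e-04,  3.60827990e-04,
        -5.56236622e-04],
       [-1.30530442e-04, -2.87602659e-01,  9.57749807e-01,
        -8.11780122e-02],
       [ 0.00000000e+00,  0.00000000e+00,  0.00000000e+00,
         1.00000000e+00]])}
```

View pics/scene0.png

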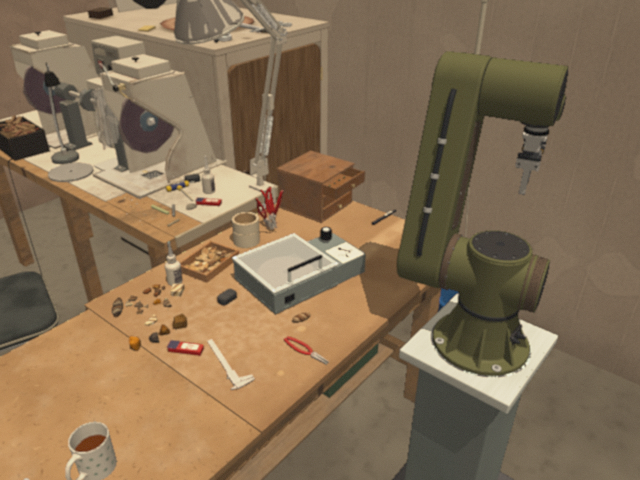

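View pics/side0.png

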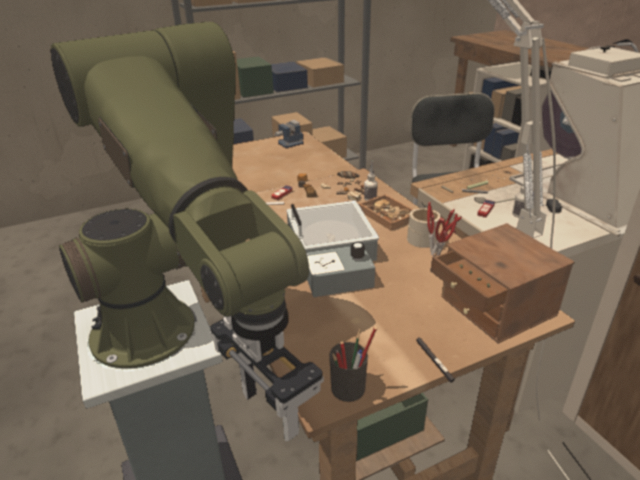

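Scene: knob at about (326,232), handle bar from (289,270) to (322,259). Side: knob (358,248), handle near (295,215). Zooming in for a pose fit.

Run:
```python
import cv2,numpy as np
a=cv2.imread("pics/scene0.png")[215:315,225:375]; b=cv2.imread("pics/side0.png")[195:295,270:400]
cv2.imwrite("pics/zs.png",np.vstack([cv2.resize(a,(600,300),interpolation=2) if 0 else cv2.resize(a,(450,300),interpolation=2),cv2.resize(b,(390,300),interpolation=2)[:, :] if 0 else cv2.copyMakeBorder(cv2.resize(b,(390,300),interpolation=2),0,0,0,60,0)]))
```

```text
(no output)
```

View pics/zs.png

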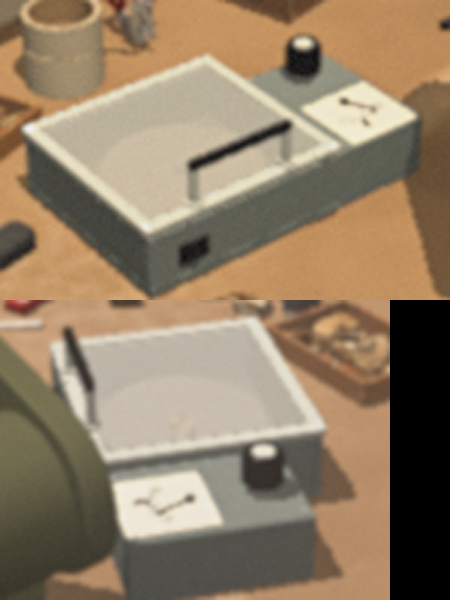

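```bash
cat > h.py <<'E'
import numpy as np
from scipy.spatial.transform import Rotation as Ro
from station import calibration
def proj(c,X):
    p=X@np.array(c["R"]).T+c["t"]; return np.c_[c["fx"]*p[:,0]/p[:,2]+c["cx"],c["fy"]*p[:,1]/p[:,2]+c["cy"]]
def wcam(st):
    c=calibration("wrist"); T=np.eye(4); T[:3,:3]=Ro.from_euler("xyz",st["orientation"]).as_matrix(); T[:3,3]=st["eef_pos"]
    M=np.linalg.inv(T@np.array(c["tool_from_camera"])); return dict(c,R=M[:3,:3],t=M[:3,3])
def m2w(q,P):
    P=np.atleast_2d(P); c,s=np.cos(q[2]),np.sin(q[2])
    return np.c_[q[0]+c*P[:,0]-s*P[:,1],q[1]+s*P[:,0]+c*P[:,1],P[:,2]]
def unproj(c,uv,z):
    d=np.array([(uv[0]-c["cx"])/c["fx"],(uv[1]-c["cy"])/c["fy"],1])@c["R"]; o=-np.array(c["t"])@c["R"]
    return o+d*(z-o[2])/d[2]
E
python3 - <<'E'
from h import *
from scipy.optimize import least_squares
M=np.array([[-100,55,126],[-100,-55,126],[30,-180,111],[-110,115,83],[-110,-115,83],[112,-115,83],[112,115,83]])/1e3
s=np.array([[193,164],[288,126],[304,42],[147,228],[340,147],[208,56],[25,128]])/3+[225,215]
d=np.array([[69,331],[88,385],[264,451],[52,343],[103,455],[322,430],[258,320]],float)/3+[270,95]
cs,cd=calibration("scene"),calibration("side")
f=lambda q:np.r_[proj(cs,m2w(q,M))-s,proj(cd,m2w(q,M))-d].ravel()
o=least_squares(f,[.5,0,0],loss="soft_l1");q=o.x;print(q,f(q).reshape(-1,2).round(1).tolist())
np.save("q.npy",q)
print(m2w(q,np.array([[30,-180,97],[-100,0,126],[-37,-180,73],[112,0,76]])/1e3).round(4))
E
```

```text
[ 0.57453456  0.12619803 -0.22596926] [[-0.4, -0.2], [-0.7, -0.8], [-0.2, 0.1], [-0.5, 0.7], [0.1, -0.9], [-0.0, -1.1], [-1.3, -1.1], [-0.4, 0.7], [0.2, 0.9], [-0.7, 0.9], [-0.8, 0.4], [-3.6, 2.5], [1.4, 0.2], [-0.4, -0.5]]
[[ 0.5634 -0.0559  0.097 ]
 [ 0.4771  0.1486  0.126 ]
 [ 0.4981 -0.0409  0.073 ]
 [ 0.6837  0.1011  0.076 ]]
```

Emit:
{"fn": "send_rows", "kwargs": {
  "plan": [
    [[0, 0, -0.05, 0, 0, 0, 0.07], [0.038, -0.025, 0, 0, 0, 0, 0.07], [0.038, -0.025, 0, 0, 0, 0, 0.07], [0.038, -0.025, 0, 0, 0, 0, 0.07], [0.038, -0.025, 0, 0, 0, 0, 0.07], [0.038, -0.025, 0, 0, 0, 0, 0.07], [0.038, -0.025, 0, 0, 0, 0, 0.07], [0.038, -0.025, 0, 0, 0, 0, 0.07], [0.038, -0.025, 0, 0, 0, 0, 0.07], [0.038, -0.025, 0, 0, 0, 0, 0.07]]
  ]
}}

```text
time_s: 1.1
eef_pos: [0.4151, -0.2241, 0.3526]
orientation: [-3.142, 0.0, 0.261]
ft_force: [0.5, 0.2, -0.1]
width: 0.0703
grasp_force: 0.0
```

Emit:
{"fn": "send_rows", "kwargs": {
  "plan": [
    [[0.038, -0.025, 0, 0, 0, 0, 0.07], [0.038, -0.025, 0, 0, 0, 0, 0.07], [0.038, -0.025, 0, 0, 0, 0, 0.07], [0.038, -0.025, 0, 0, 0, 0, 0.07], [0, 0, 0, 0, 0, -0.149, 0.07], [0, 0, 0, 0, 0, -0.149, 0.07], [0, 0, 0, 0, 0, -0.149, 0.07], [0, 0, 0, 0, 0, -0.149, 0.07], [0, 0, 0, 0, 0, -0.149, 0.07], [0, 0, 0, 0, 0, -0.149, 0.07]]
  ]
}}

```text
time_s: 2.1
eef_pos: [0.5353, -0.09, 0.3523]
orientation: [-3.141, 0.0, 1.161]
ft_force: [0.3, 0.0, -0.4]
width: 0.0702
grasp_force: 0.0
```

Emit:
{"fn": "send_rows", "kwargs": {
  "plan": [
    [[0, 0, 0, 0, 0, -0.149, 0.07], [0, 0, 0, 0, 0, -0.149, 0.07], [0, 0, 0, 0, 0, -0.149, 0.07], [0, 0, 0, 0, 0, -0.149, 0.07], [0, 0, 0, 0, 0, -0.149, 0.07], [0, 0, 0, 0, 0, -0.149, 0.07], [0, 0, 0.02, 0, 0, -0.149, 0.07], [0, 0, 0.02, 0, 0, -0.149, 0.07], [0, 0, 0.03, 0, 0, -0.149, 0.07], [0, 0, 0.03, 0, 0, -0.149, 0.07]]
  ]
}}

```text
time_s: 3.1
eef_pos: [0.5351, -0.09, 0.2515]
orientation: [3.142, 0.0, 2.651]
ft_force: [0.2, -0.0, -0.2]
width: 0.0702
grasp_force: 0.0
```

Run:
```python
from h import *
from station import sensors,capture
import cv2
st=sensors.observe();im=capture("wrist");print(st["time_s"],st["eef_pos"],st["orientation"],st["joint_pos"])
cv2.imwrite("pics/w0.png",im[:,:,::-1])
q=np.load("q.npy");c=wcam(st)
print(proj(c,m2w(q,np.array([[30,-180,111],[-37,-180,73],[-75,-180,73],[-100,55,126],[-100,-55,126]])/1e3)).round(0))
```

```text
3.1 [ 0.53514976 -0.08996265  0.25154185] [3.14154730e+00 1.11729577e-04 2.65092283e+00] [-2.34052085e-01  3.30689207e-01  1.60386565e+00  1.65950515e-05
  1.20691821e+00 -1.31418450e+00]
[[380. 276.]
 [353. 179.]
 [341. 130.]
 [777. -48.]
 [560.  16.]]
```

View pics/w0.png

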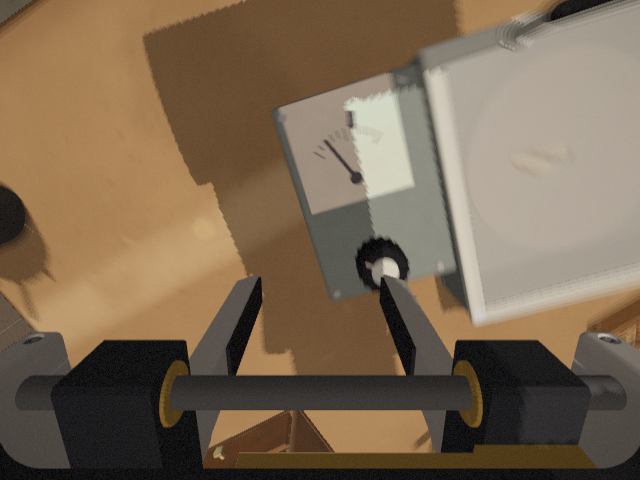

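Pivot at (356,178), pointer tip near (326,140), mark tab around (350,118), knob top near (386,269). Zooming on the scale.

Run:
```python
import cv2
a=cv2.imread("pics/w0.png")[95:295,300:425]
a=cv2.convertScaleAbs(a,alpha=1.6)
cv2.imwrite("pics/w0z.png",cv2.resize(a,(375,600),interpolation=2))
```

```text
(no output)
```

View pics/w0z.png

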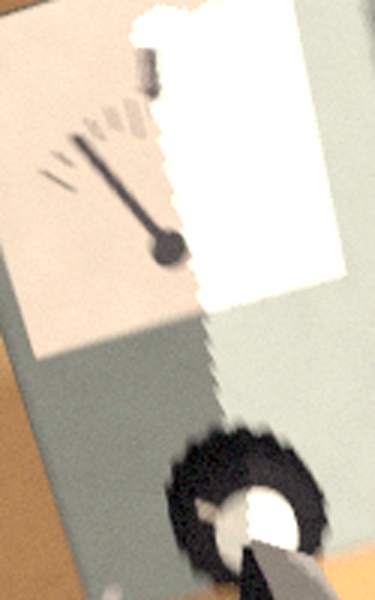

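Run:
```python
from h import *
from scipy.optimize import least_squares
st=dict(eef_pos=[0.53514976,-0.08996265,0.25154185],orientation=[3.1415473,1.117e-4,2.65092283])
c=wcam(st);q=np.load("q.npy")
P=[unproj(c,p,.073) for p in ((356.3,177.7),(325.3,140.3),(349.7,127.3),(349.5,117))]
K=unproj(c,(385.7,271.7),.112);print(P,K)
ax=P[0]-K;yaw=np.arctan2(-ax[1],-ax[0]);print("dist pivot-knob",np.hypot(*ax[:2]),"yaw from it",yaw,q)
for yw in (q[2],yaw):
  for p in P[1:]:
    d=p-P[0];print(np.hypot(*d[:2]).round(4),(np.pi+yw-np.arctan2(d[1],d[0])+np.pi)%(2*np.pi)-np.pi)
print(m2w(q,[[.03,-.18,.112],[-.037,-.18,.073]]))
```

```text
[array([ 0.49816082, -0.03828599,  0.073     ]), array([ 0.46227545, -0.04653742,  0.073     ]), array([ 0.46262582, -0.02620655,  0.073     ]), array([ 0.45612222, -0.02311287,  0.073     ])] [ 0.56223156 -0.05092304  0.112     ]
dist pivot-knob 0.06530509252946164 yaw from it -0.19473634327288553 [ 0.57453456  0.12619803 -0.22596926]
0.0368 -0.4519793250909654
0.0375 0.10170716142338954
0.0447 0.12041200463264312
0.0368 -0.4207464094370277
0.0375 0.1329400770773277
0.0447 0.15164492028658128
[[ 0.56344268 -0.05594743  0.112     ]
 [ 0.498146   -0.04093601  0.073     ]]
```

Emit:
{"fn": "send_rows", "kwargs": {
  "plan": [
    [[-0.007, 0.046, 0, 0, 0, 0, 0.07], [0, 0, 0, 0, 0, -0.15, 0.07], [0, 0, 0, 0, 0, -0.15, 0.07], [0, 0, 0, 0, 0, -0.15, 0.07], [0, 0, 0, 0, 0, -0.15, 0.07], [0, 0, 0, 0, 0, -0.15, 0.07], [0, 0, 0.02, 0, 0, -0.15, 0.07], [0, 0, 0.02, 0, 0, 0, 0.07], [0, 0, 0, 0, 0, 0, 0.07]]
  ]
}}

```text
time_s: 4.05
eef_pos: [0.5627, -0.0528, 0.2109]
orientation: [3.139, -0.003, -2.741]
ft_force: [0.1, -1.1, 0.4]
width: 0.0699
grasp_force: 0.0
```

Run:
```python
from h import *
from station import sensors,capture
import cv2
st=sensors.observe();im=capture("wrist");print(st["time_s"],st["eef_pos"],st["orientation"],st["joint_pos"])
cv2.imwrite("pics/w1.png",im[:,:,::-1]); np.savez("w1.npz",eef_pos=st["eef_pos"],orientation=st["orientation"])
c=wcam(st);print(proj(c,np.array([[.5628,-.0525,.111],[.4981,-.0383,.073]])))
```

```text
4.05 [ 0.56266936 -0.05277475  0.21089825] [ 3.13940865 -0.00345879 -2.74131281] [-1.58333919e-01  4.24622511e-01  1.57532840e+00  2.06635028e-05
  1.14573232e+00 -2.12941487e+00]
[[319.47652595 288.54018328]
 [377.38644978 189.21690017]]
```

View pics/w1.png

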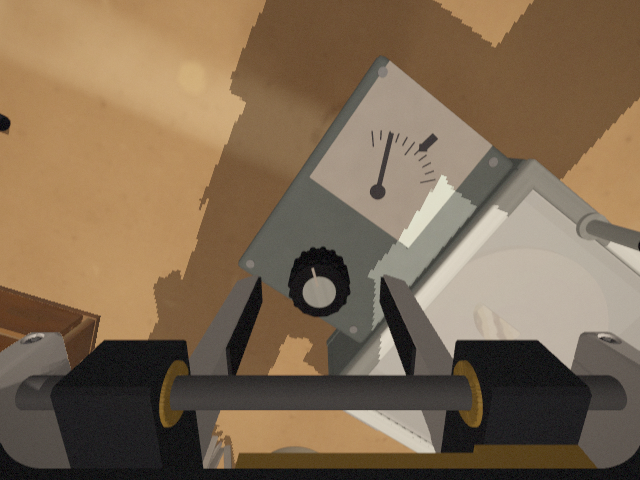

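Knob is centred at (319,291); pivot (377,191), pointer tip (391,132), mark inner tip (421,152). Descend and grip.

Emit:
{"fn": "send_rows", "kwargs": {
  "plan": [
    [[0, 0, 0.016, 0, 0, 0, 0.07], [0, 0, 0.016, 0, 0, 0, 0.06], [0, 0, 0, 0, 0, 0, 0.03], [0, 0, 0, 0, 0, 0, 0.03], [0, 0, 0, 0, 0, 0, 0.03], [0, 0, 0, 0, 0, 0, 0.03]]
  ],
  "newtons": 25
}}

```text
time_s: 4.7
eef_pos: [0.5638, -0.053, 0.1819]
orientation: [-3.14, 0.002, -2.739]
ft_force: [-0.2, 0.3, 5.2]
width: 0.0358
grasp_force: 25.0
```

```bash
cat >> h.py <<'E'
def ang(c,piv,tip,mk):
    P=[unproj(c,p,.073)[:2] for p in (piv,tip,mk)]
    a=[np.arctan2(*(p-P[0])[::-1]) for p in P[1:]]
    return P,[np.hypot(*(p-P[0])) for p in P[1:]],a[0]-a[1]
E
python3 - <<'E'
from h import *
print(ang(wcam(np.load("w1.npz")),(377,191),(391,132),(421,152)))
E
```

```text
([array([ 0.49926117, -0.03802053]), array([ 0.46227812, -0.04606791]), array([ 0.46570539, -0.0229006 ])], [np.float64(0.03784846999968382), np.float64(0.036804928666844955)], np.float64(-5.6455835325405594))
```

Emit:
{"fn": "send_rows", "kwargs": {
  "plan": [
    [[0, 0, 0, 0, 0, 0.12, 0.03], [0, 0, 0, 0, 0, 0.12, 0.03], [0, 0, 0, 0, 0, 0.12, 0.03], [0, 0, 0, 0, 0, 0.12, 0.03], [0, 0, 0, 0, 0, 0.12, 0.03], [0, 0, 0, 0, 0, 0.12, 0.03], [0, 0, 0, 0, 0, 0.12, 0.03], [0, 0, 0, 0, 0, 0.12, 0.03], [0, 0, 0, 0, 0, 0.12, 0.03], [0, 0, 0, 0, 0, 0.12, 0.03]]
  ]
}}

```text
time_s: 5.7
eef_pos: [0.564, -0.052, 0.1819]
orientation: [3.139, 0.001, 2.34]
ft_force: [3.2, 8.2, 4.9]
width: 0.0356
grasp_force: 25.0
```

Emit:
{"fn": "send_rows", "kwargs": {
  "plan": [
    [[0, 0, 0, 0, 0, 0, 0.03], [0, 0, 0, 0, 0, 0, 0.03]]
  ]
}}

```text
time_s: 5.9
eef_pos: [0.564, -0.052, 0.1819]
orientation: [3.139, 0.001, 2.345]
ft_force: [1.3, 7.9, 4.3]
width: 0.0355
grasp_force: 25.0
```

Run:
```python
from h import *
from station import sensors,capture
import cv2
st=sensors.observe();im=capture("wrist");print(st["time_s"],st["eef_pos"],st["orientation"],st["joint_pos"])
np.savez("w2.npz",eef_pos=st["eef_pos"],orientation=st["orientation"])
c=wcam(st);u=proj(c,np.array([[.4992,-.038,.073]]))[0].astype(int);x,y=max(u[0]-80,0),max(u[1]-80,0);print(u,x,y)
cv2.imwrite("pics/w2.png",cv2.resize(im[y:y+150,x:x+160,::-1],None,fx=4,fy=4,interpolation=2))
```

```text
5.9 [ 0.56398532 -0.05202736  0.18186737] [3.13897975e+00 7.38815517e-04 2.34453793e+00] [-0.15716293  0.46086341  1.59766754  0.00187539  1.0809096  -0.93178613]
[256 193] 176 113
```

View pics/w2.png

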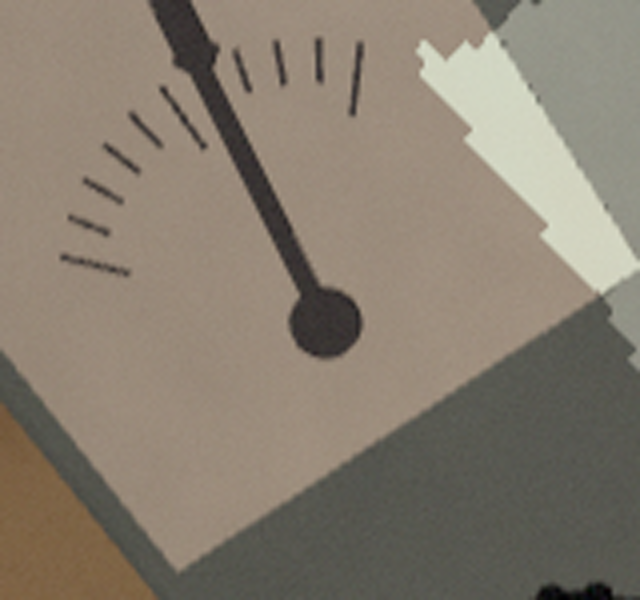

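The pointer (pivot crop (326,322)) runs up into the mark at (196,56); I'll compare the angles numerically.

Run:
```python
from h import *
import cv2
g=cv2.cvtColor(cv2.imread("pics/w2.png"),6).astype(float)
c=wcam(np.load("w2.npz"));pv=unproj(c,(176+326/4,113+322/4),.073)[:2]
for rad in range(16,56,3):
  th=np.linspace(-.5,.5,501)+np.arctan2(*(unproj(c,(176+196/4,113+56/4),.073)[:2]-pv)[::-1])
  X=np.c_[pv[0]+rad/1e3*np.cos(th),pv[1]+rad/1e3*np.sin(th),0*th+.073]
  p=((proj(c,X)-[176,113])*4).astype(np.float32)
  v=cv2.remap(g.astype(np.float32),p[:,0].reshape(1,-1),p[:,1].reshape(1,-1),1,borderValue=255)[0]
  d=np.where((v<85))[0]; d=[x for x in np.split(d,np.where(np.diff(d)>3)[0]+1) if len(x)]
  print(rad,[(round(th[x].mean()-th[250],3),round(np.ptp(th[x])*rad,1)) for x in d if abs(x.mean()-250)<110])
```

```text
16 [(np.float64(0.009), np.float64(3.1))]
19 [(np.float64(0.007), np.float64(3.1))]
22 [(np.float64(0.009), np.float64(3.0))]
25 [(np.float64(0.007), np.float64(3.0))]
28 [(np.float64(0.009), np.float64(3.0))]
31 [(np.float64(0.009), np.float64(3.0)), (np.float64(0.163), np.float64(0.7))]
34 [(np.float64(-0.135), np.float64(0.6)), (np.float64(0.008), np.float64(3.0)), (np.float64(0.163), np.float64(0.5))]
37 [(np.float64(-0.134), np.float64(0.6)), (np.float64(0.009), np.float64(3.0)), (np.float64(0.166), np.float64(0.4))]
40 [(np.float64(0.003), np.float64(6.2))]
43 [(np.float64(0.0), np.float64(5.2))]
46 [(np.float64(0.001), np.float64(5.2))]
49 []
52 []
55 []
```

Emit:
{"fn": "send_rows", "kwargs": {
  "plan": [
    [[0, 0, 0, 0, 0, 0.015, 0.03], [0, 0, 0, 0, 0, 0, 0.03], [0, 0, 0, 0, 0, 0, 0.07], [0, 0, 0, 0, 0, 0, 0.07], [0, 0, 0, 0, 0, 0, 0.07], [0, 0, -0.02, 0, 0, 0, 0.07], [0, 0, -0.03, 0, 0, 0, 0.07], [0, 0, 0, 0, 0, 0, 0.07]]
  ]
}}

```text
time_s: 6.75
eef_pos: [0.5644, -0.0532, 0.2344]
orientation: [3.138, 0.005, 2.33]
ft_force: [-0.9, 0.1, 0.6]
width: 0.07
grasp_force: 0.0
```

```bash
cat > ring.py <<'E'
from h import *
from station import sensors,capture
import cv2
st=sensors.observe();im=capture("wrist");print(st["time_s"],st["eef_pos"],st["orientation"],st["joint_pos"])
g=cv2.cvtColor(im,cv2.COLOR_RGB2GRAY).astype(np.float32)
c=wcam(st);u=proj(c,np.array([[.4992,-.038,.073]]))[0].astype(int)
x,y=u-30
n,l,s,ce=cv2.connectedComponentsWithStats((cv2.erode(255-g[y:y+60,x:x+60].astype(np.uint8),np.ones((7,7)))>175).astype(np.uint8))
k=1+np.argmax(s[1:,4]);piv=ce[k]+[x,y];print(u,piv,s[k])
pv=unproj(c,piv,.073)[:2]
for rad in range(13,50,3):
  th=np.linspace(1.5,4.8,1651)
  p=proj(c,np.c_[pv[0]+rad/1e3*np.cos(th),pv[1]+rad/1e3*np.sin(th),0*th+.073]).astype(np.float32)
  v=cv2.remap(g,p[:,0].reshape(1,-1),p[:,1].reshape(1,-1),1,borderValue=255)[0]
  d=np.where(v<85)[0]; d=[q for q in np.split(d,np.where(np.diff(d)>3)[0]+1) if len(q)]
  print(rad,[(round(float(th[q].mean()),3),round(float(np.ptp(th[q])*rad),1)) for q in d if np.ptp(th[q])*rad>1.5])
E
python3 ring.py
```

```text
6.75 [ 0.56438108 -0.05320971  0.23435211] [3.13822542 0.00456332 2.32952682] [-1.58579425e-01  3.98321094e-01  1.55356755e+00 -1.08848594e-04
  1.18403375e+00 -9.17276833e-01]
[268 180] [269.41666667 180.29166667] [29 28  6  6 24]
13 [(2.752, 2.9)]
16 [(2.754, 2.9)]
19 [(2.754, 2.9)]
22 [(2.756, 2.8)]
25 [(2.755, 2.7)]
28 [(2.754, 2.7)]
31 [(2.752, 2.9)]
34 [(2.752, 2.9)]
37 [(2.751, 2.9)]
40 [(2.754, 5.8)]
43 [(2.754, 4.8), (4.482, 10.0)]
46 [(2.755, 4.9), (4.133, 2.9), (4.218, 2.8), (4.503, 22.0), (4.778, 2.0)]
49 [(2.755, 4.6), (4.104, 12.5)]
```

Emit:
{"fn": "send_rows", "kwargs": {
  "plan": [
    [[0, 0, -0.046, 0, 0, 0, 0.07], [0, 0, 0, 0, 0, 0.14, 0.07], [0, 0, 0, 0, 0, 0.14, 0.07], [0, 0, 0, 0, 0, 0.14, 0.07], [0, 0, 0, 0, 0, 0.14, 0.07], [0, 0, 0, 0, 0, 0.14, 0.07], [0, 0, 0, 0, 0, 0.14, 0.07], [0, 0, 0, 0, 0, 0.14, 0.07], [0.03, -0.0215, 0, 0, 0, 0, 0.07], [0.03, -0.0215, 0, 0, 0, 0, 0.07]]
  ]
}}

```text
time_s: 7.8
eef_pos: [0.5339, 0.0153, 0.2753]
orientation: [-3.14, 0.0, 1.348]
ft_force: [0.4, 0.6, 0.7]
width: 0.0699
grasp_force: 0.0
```

Emit:
{"fn": "send_rows", "kwargs": {
  "plan": [
    [[0.03, -0.0215, 0, 0, 0, 0, 0.07], [0.03, -0.0215, 0, 0, 0, 0, 0.07], [0.03, -0.0215, 0, 0, 0, 0, 0.07], [0.03, -0.0215, 0, 0, 0, 0, 0.07], [0, 0, 0, 0, 0, 0, 0.07], [0, 0, 0, 0, 0, 0, 0.07]]
  ]
}}

```text
time_s: 8.4
eef_pos: [0.4767, 0.1513, 0.2759]
orientation: [-3.141, 0.001, 1.351]
ft_force: [0.4, 0.1, 0.3]
width: 0.0699
grasp_force: 0.0
```

Run:
```python
from h import *
from station import sensors,capture
import cv2
st=sensors.observe();im=capture("wrist");print(st["time_s"],st["eef_pos"],st["orientation"],st["joint_pos"])
np.savez("w3.npz",eef_pos=st["eef_pos"],orientation=st["orientation"])
cv2.imwrite("pics/w3.png",im[:,:,::-1])
q=np.load("q.npy");c=wcam(st)
print(proj(c,m2w(q,np.array([[-100,55,126],[-100,0,126],[-100,-55,126]])/1e3)+[.001,.003,0]).round(0))
```

```text
8.4 [0.47671662 0.15125809 0.27594861] [-3.14078379e+00  6.11932997e-04  1.35120377e+00] [ 2.34066708e-01  2.13946307e-01  1.69330321e+00 -2.07089846e-04
  1.23533837e+00  4.53727788e-01]
[[323. 184.]
 [323. 259.]
 [322. 324.]]
```

View pics/w3.png

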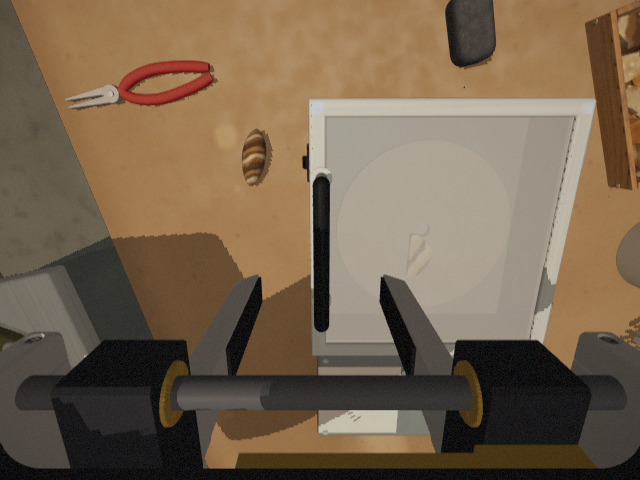

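Bar from (322,178) to (321,330), centred between the fingers and parallel to them as predicted. Descend and grip.

Emit:
{"fn": "send_rows", "kwargs": {
  "plan": [
    [[0, 0, 0.036, 0, 0, 0, 0.07], [0, 0, 0.036, 0, 0, 0, 0.07], [0, 0, 0, 0, 0, 0, 0.005], [0, 0, 0, 0, 0, 0, 0.005], [0, 0, 0, 0, 0, 0, 0.005], [0, 0, 0, 0, 0, 0, 0.005], [0, 0, 0, 0, 0, 0, 0.005], [0, 0, 0, 0, 0, 0, 0.005]]
  ],
  "newtons": 40
}}

```text
time_s: 9.25
eef_pos: [0.4771, 0.151, 0.2052]
orientation: [3.141, -0.0, 1.35]
ft_force: [-0.7, 0.3, 0.0]
width: 0.0255
grasp_force: 0.0
```

Emit:
{"fn": "send_rows", "kwargs": {
  "plan": [
    [[0, 0, 0, 0, 0, 0, 0.005], [0, 0, 0, 0, 0, 0, 0.005], [0, 0, 0, 0, 0, 0, 0.005], [0, 0, 0, 0, 0, 0, 0.005]]
  ]
}}

```text
time_s: 9.65
eef_pos: [0.4769, 0.1511, 0.2047]
orientation: [-3.141, 0.0, 1.35]
ft_force: [-3.3, 0.7, 3.7]
width: 0.0109
grasp_force: 40.0
```

Run:
```python
import numpy as np
a=np.radians(13.27);r=.2178
t=np.linspace(0,.785,21);y=-r*np.cos(a+t);z=r*np.sin(a+t)
print(np.c_[np.diff(y),-np.diff(z)].round(4).tolist(),y[-1]-y[0],z[-1]-z[0])
```

```text
[[0.0021, -0.0083], [0.0024, -0.0082], [0.0028, -0.0081], [0.0031, -0.008], [0.0034, -0.0078], [0.0037, -0.0077], [0.004, -0.0076], [0.0043, -0.0074], [0.0046, -0.0072], [0.0049, -0.007], [0.0051, -0.0068], [0.0054, -0.0066], [0.0057, -0.0064], [0.0059, -0.0062], [0.0061, -0.006], [0.0064, -0.0057], [0.0066, -0.0055], [0.0068, -0.0052], [0.007, -0.0049], [0.0072, -0.0046]] 0.09736607863532173 0.1352072425813705
```

Emit:
{"fn": "send_rows", "kwargs": {
  "plan": [
    [[0, 0.0021, -0.0083, 0, 0, 0, 0.005], [0, 0.0024, -0.0082, 0, 0, 0, 0.005], [0, 0.0028, -0.0081, 0, 0, 0, 0.005], [0, 0.0031, -0.008, 0, 0, 0, 0.005], [0, 0.0034, -0.0078, 0, 0, 0, 0.005], [0, 0.0037, -0.0077, 0, 0, 0, 0.005], [0, 0.004, -0.0076, 0, 0, 0, 0.005], [0, 0.0043, -0.0074, 0, 0, 0, 0.005], [0, 0.0046, -0.0072, 0, 0, 0, 0.005], [0, 0.0049, -0.007, 0, 0, 0, 0.005]]
  ]
}}

```text
time_s: 10.65
eef_pos: [0.5108, 0.1435, 0.283]
orientation: [-3.139, -0.0, 1.35]
ft_force: [-11.9, 4.3, 5.2]
width: 0.011
grasp_force: 40.0
```

Emit:
{"fn": "send_rows", "kwargs": {
  "plan": [
    [[0, 0.0051, -0.0068, 0, 0, 0, 0.005], [0, 0.0054, -0.0066, 0, 0, 0, 0.005], [0, 0.0057, -0.0064, 0, 0, 0, 0.005], [0, 0.0059, -0.0062, 0, 0, 0, 0.005], [0, 0.0061, -0.006, 0, 0, 0, 0.005], [0, 0.0064, -0.0057, 0, 0, 0, 0.005], [0, 0.0066, -0.0055, 0, 0, 0, 0.005], [0, 0.0068, -0.0052, 0, 0, 0, 0.005], [0, 0.007, -0.0049, 0, 0, 0, 0.005], [0, 0.0072, -0.0046, 0, 0, 0, 0.005]]
  ]
}}

```text
time_s: 11.65
eef_pos: [0.5721, 0.1299, 0.3422]
orientation: [3.141, -0.001, 1.35]
ft_force: [-9.5, 5.1, 9.4]
width: 0.011
grasp_force: 40.0
```

Emit:
{"fn": "send_rows", "kwargs": {
  "plan": [
    [[0, 0, 0, 0, 0, 0, 0.005], [0, 0, 0, 0, 0, 0, 0.005], [0, 0, 0, 0, 0, 0, 0.005]]
  ]
}}

```text
time_s: 11.95
eef_pos: [0.5719, 0.1299, 0.3421]
orientation: [3.14, -0.001, 1.35]
ft_force: [-9.0, 3.2, 11.0]
width: 0.0111
grasp_force: 40.0
```

Run:
```python
from h import *
from station import sensors,capture
import cv2
st=sensors.observe()
sc=capture("scene");sd=capture("side")
q=np.load("q.npy");R=Ro.from_euler("xyz",st["orientation"]).as_matrix()
G=st["eef_pos"]+.078*R[:,2]
H=m2w(q,[[.112,0,.076]])[0]+[.001,.003,0]
d=G-H;u=d[0]*np.cos(q[2])+d[1]*np.sin(q[2]);v=-d[0]*np.sin(q[2])+d[1]*np.cos(q[2])
print(st,G,u,v,np.hypot(u,d[2]),np.degrees(np.arctan2(d[2],-u))-13.27)
P=lambda t:m2w(q,np.array([[112-222*np.cos(t)-7*np.sin(t)*-1,s*115,76+222*np.sin(t)+7*np.cos(t)] for s in(1,-1)])/1e3)+[.001,.003,0]
for t in (40,45,50):
    print(t,[proj(calibration(n),P(np.radians(t))).round(0).tolist() for n in("scene","side")])
a=sc[170:320,200:400,::-1];b=sd[130:280,260:460,::-1]
cv2.imwrite("pics/f.png",np.hstack([cv2.resize(a,(400,300)),cv2.resize(b,(400,300))]))
```

```text
{'time_s': 11.95, 'joint_pos': array([1.60653036e-01, 3.55683583e-01, 1.35588892e+00, 7.69550536e-04,
       1.42841076e+00, 3.81167173e-01]), 'qvel': array([ 2.29069106e-04,  3.00851981e-05,  1.80999033e-03, -6.84589745e-04,
       -6.04547388e-04,  1.54254013e-03]), 'effort': array([-3.15950856e+00, -5.08112812e+01, -3.48820066e+01, -1.18190613e+00,
       -2.36785479e+00,  4.33205045e-02]), 'eef_pos': array([0.57192005, 0.12989069, 0.34212917]), 'orientation': array([ 3.14038224e+00, -1.30594159e-03,  1.35017439e+00]), 'ft_force': array([-8.99381568,  3.18367249, 10.9786728 ]), 'ft_torque': array([0.60543984, 1.77318187, 0.05756838]), 'grasp_force': 40.01347482204437, 'width': 0.011071471552067624} [0.57203446 0.12996942 0.2641293 ] -0.11558394537484569 -3.2422686602771866e-05 0.22079918689434375 45.164030098728105
40 [[[258.0, 239.0], [326.0, 214.0]], [[303.0, 165.0], [320.0, 200.0]]]
45 [[[255.0, 233.0], [323.0, 208.0]], [[307.0, 161.0], [325.0, 195.0]]]
50 [[[252.0, 227.0], [320.0, 202.0]], [[312.0, 156.0], [330.0, 190.0]]]
```

View pics/f.png

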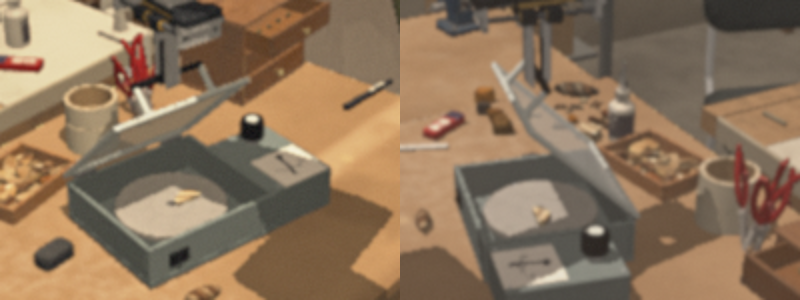

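The raised guard's free corners sit at scene (256,234) and (322,210) and side (307,163), which matches the 45° prediction. The bar is held, and nothing else has moved.

```bash
python3 -c "
from station import r
print(r.sign_off())"
```

```text
the job is handed in; nothing more can be done
None
```

The knob is turned so the pointer stands on the mark (within about 0.2°), the knob is released, and the guard is held by its bar at about 45°; the job was handed in at about 12 s.

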